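# Drift the felt arbor out of the dressing stand and seat it in the polisher

## Task

The felt polishing arbor is jammed by its taper in the dressing stand. Without pulling at it, push the stand's drift fully home by its red head so that the ramp lifts the arbor free; then take the arbor out and put it in the polisher's upright spindle, turning it until its tang finds the cross slot and pressing it home until its flange sits flush on the spindle nose. Let go of it and leave the other things on the desk where they are.

Things in the scene. Friction and masses are not known exactly. Their poses are not given: they have to be found in the camera images.
- stand_mouth (a point): Centre of the stand's upper face, where the socket opens, 86 mm above the desk. The stand: steel column 44 mm across on a grey base plate 125x78x10 mm. x is level, the way the drift is pushed; z is up; the base reaches 78 mm to -x, 47 mm to +x. A guide fork for the drift, 58 mm high, stands 43 to 61 mm out along -x.
- drift_head (a point): Centre of the outer face of the drift's round red head (26 mm across, 8 mm thick, upright, centre 36 mm above the desk). Axes as stand_mouth: push it level along +x. With the drift out it lies 139 mm from the column's axis along -x, fully home 75 mm. Behind it is free desk.
- drift (a joint): How far the drift (a 7 mm steel wedge plate through the column's slot) is pushed in, m: 0 out, 0.064 fully home (stop). It slides with 2 N friction and stays where left. From about 0.014 its ramp lifts the arbor, to 10 mm at 0.057 and more; that takes about 10 to 15 N. It need not be drawn back.
- arbor_grip (a point): Point on the arbor's axis, mid of the upper part of its aluminium hub, where to grip; 29 mm above the flange's underside. Hub: 28 mm along x, two flats 22 mm apart facing +y and -y (blue dashes), 4 to 40 mm above the underside. z is up. Below the flange (34 mm across, 4 mm thick) the shank reaches 46 mm down; the felt cone ends 38 mm above this point. 0.15 kg.
- arbor: The same arbor; origin at the centre of its flange's underside, axes as arbor_grip. Shank: 21 mm across for 6 mm below the flange, tapering to 13 mm at 36 mm, then a flat tang 12 mm along x, 5 mm along y, 10 mm long with a round end. Jammed, its flange is flush on stand_mouth, x along the drift; three sprung shoes hold it with about 17 N until it has risen 8 mm.
- spindle_mouth (a point): Centre of the polisher's spindle nose face, the socket's mouth, 110 mm above the desk; the nose is a steel tube 40 mm across, 23 mm wide inside at the mouth, tapering, locked against turning. z is up, y is level along the cross slot for the tang (red marks on the nose); x is square to it. Home: arbor flange flush here, arbor x along y either way.
- polisher: Teal cordless polishing unit, fixed, 118x96x56 mm below its nose; origin under the spindle's axis on the desk, axes as spindle_mouth. Slot 7 mm wide, 37 mm below the mouth: a tang more than about 0.2 rad askew rests on it with the flange 8 mm proud. In line it drops in, and sprung shoes resist the last 7 mm with about 10 to 16 N (less while it is being turned).
- jar_a: Bystander, fixed: specimen jar with red cap, 64 mm across, 70 mm tall, behind the work; origin under its centre.
- plastic_cup: Bystander, fixed: plastic cup, 75 mm across, 105 mm tall, behind the work; origin under its centre.
- foil_box: Bystander: small white box 34x56x18 mm, behind the work; origin under its centre.
- bur_block: Bystander: bur block 30x62x34 mm, to the right; origin under its centre.
- jaw_block: Bystander: pink block with six teeth, 22x58x29 mm, to the right; origin under its centre.
- pen_2: Bystander: red and white pen, 135 mm long, lying to the right; origin under its centre.
Not all that is in view belongs to the job. What is shaped like the polisher but purple is not meant.

How it is judged:
By the outcome, as a careful person would: the job done as asked, in the order asked, and still so for the second after the job is handed in, with the robot touching nothing.
It also fails if it takes over 54 s, if anything falls off the work surface, if the arm or the gripper's body presses on something with over 40 N, if the wrist force passes 120 N, or if a joint passes its speed limit or range.

## Robot

A 7-joint arm with a two-finger parallel gripper is mounted at the origin on a cart in front of the work surface, level with it; the furniture and walls round the work are solid. World frame = base frame: x ahead of the robot, y to its left, z up, the work surface at z = 0. Lengths are in m, angles in degrees, forces in N, time in s.
With the tool pointing down it reaches from about 0.4 to 0.85 m from the base axis. Payload 6.9 kg.
Tool frame: the origin (TCP) lies midway between the tips of the shut fingers; the grasp point (between the pads) lies r.grip_depth behind it (r.grip_depth is the distance from the TCP to the grasp point, in m); z points along the fingers, y is the line along which they close (so a half turn about z gives the same grasp; the last joint's range is limited). The gripper opens to 85 mm and grips with 20 to 120 N. Pads are 22 mm wide; open, the fingers measure 114 mm over their backs; the gripper's body (76 mm by 85 mm) begins 54 mm behind the grasp point. The pads swing forward as they close: fully open they stand 13 mm farther back than shut.
Start: joints at [80.529, 29.078, -13.613, 85.955, 7.202, 65.827, -8.869], TCP at [0.167, -0.602, 0.231] pointing down, gripper open.
Joint ranges: [-176.47, 176.47], [-13.61, 117.27], [-81.72, 77.17], [0.22, 143.17], [-87.28, 267.28], [10, 112.55], [-165.47, 165.47]. Speed limits (degrees/s): [136.94, 136.94, 180, 180, 180, 180, 180].

## Interface

Orientations are given as a 3x3 rotation matrix whose columns are the frame's x, y, z axes.
In Python, from plant import r, vision gives the robot as it stands.
- The arm moves only by the shell command python3 -m inch 'ROWS'. ROWS is JSON, a list of rows, each a list of 3 entries, a list of its own where there are three numbers: the turn, a rotation vector about the tool's x, y, z in degrees, then the shift along the tool's x, y, z in mm, then the closure, from -1 (fully open) to 1 (shut), so that 0 is half open. A call has 1 to 10 rows; each row is the pose to reach, as a shift and turn from the pose commanded when the call began, along the tool's axes at that moment; what a row does not reach only later rows make up. A row lasts 1/8 s, in which the tool goes at most 62.5 mm and 10.7 degrees, less where a joint would pass 70% of its speed; a pose out of reach is approached as far as the arm can. A call with a gripper value outside its range is refused whole. The fingers move at their own pace and stop on an object; the grip force is fixed at half the most. Time passes only in rows, so rows that repeat a pose let the fingers close. It gives the time, the measured TCP pose, the force, the opening and the grip force at its end, in the units of the state.
- r.read_state(): the state, without advancing time (a new reading comes with each control period).
- vision.read_camera(name): name is "scene" or "top" or "wrist"; returns a dict with "pixels" (384x512x3 uint8, blue, green, red), "vfov" (degrees; the focal length in pixels is half the picture's height over the tangent of half this angle, whatever the lens; pixels are square), "cx", "cy" (the principal point, pixels), "distortion" ([k1, k2, p1, p2, k3] as OpenCV has them; the pictures are not rectified), "world_to_cam" (4x4, takes a point from world to camera coordinates). Camera axes: x right, y up, looking along -z (the intrinsics and any distortion apply to the point x, -y, -z); pixel columns grow to the right and rows downward; lengths in m; the calibration is good to about 2 mm. A picture is of the moment at which its call begins. There is no depth.
- r.finish_job(): hands the job in; it is judged then, once.
The state is a dict: "time_s": time; "q": joint angles; "qd": joint speeds; "tau": joint torques, N m; "tcp_pos": TCP position; "ee_rot": TCP orientation; "ft_force": force on the tool from outside, world axes, zero at the start; "torque": the same for the moment, N m; "grip_width": finger opening in m; "grip_force": force on a finger pad.
Only numpy, scipy, OpenCV 4.12 (cv2) and the standard library are available. Lean on these libraries where they do the work, as an engineer would, in place of code of your own. Each camera call takes 0.05 s, during which the arm holds its last target. There are 200 camera calls.

## Working session

There is one attempt and no reset: what is moved stays moved. The work goes in short steps, Python scripts to look and compute and a shell command to move; the robot and the scene stay as the last step left them, time stands still between calls to the robot, and variables do not carry over. Pictures are saved under pics/ and viewed, at most 10 in all, crops included, and the job is handed in when it is done.

```bash
mkdir -p pics; cat > h.py <<'E'
import numpy as np, cv2
from plant import r, vision
def cam(n):
    c=vision.read_camera(n); h,w=c["pixels"].shape[:2]
    f=h/2/np.tan(np.radians(c["vfov"])/2)
    c["K"]=np.array([[f,0,c["cx"]],[0,f,c["cy"]],[0,0,1.]]); c["D"]=np.array(c["distortion"],float); c["T"]=np.array(c["world_to_cam"]); return c
def ray(c,uv):
    p=cv2.undistortPoints(np.array([[uv]],float),c["K"],c["D"])[0,0]
    R=c["T"][:3,:3]; o=-R.T@c["T"][:3,3]; return o,R.T@np.array([p[0],-p[1],-1.])
def onz(c,uv,z):
    o,d=ray(c,uv); return o+d*(z-o[2])/d[2]
def proj(c,P):
    P=np.atleast_2d(P); q=(c["T"][:3,:3]@P.T).T+c["T"][:3,3]; q=q*[1,-1,-1]
    return cv2.projectPoints(q,np.zeros(3),np.zeros(3),c["K"],c["D"])[0][:,0]
E
python3 - <<'E'
from h import *
for n in("scene","top","wrist"):
    c=cam(n); cv2.imwrite(f"pics/{n}0.png",c["pixels"]); print(n,c["K"][0,0],c["D"],(-c["T"][:3,:3].T@c["T"][:3,3]).round(3))
s=r.read_state(); print(s["tcp_pos"],np.round(s["ee_rot"],3),s["ft_force"],r.grip_depth,s["time_s"])
E
```

```text
scene 481.75681015355167 [0.00245844 0.         0.         0.         0.        ] [0.044 0.868 0.904]
top 379.1834260590467 [-0.00911512  0.          0.          0.          0.        ] [ 0.479 -0.16   1.223]
wrist 307.4460393716563 [-0.0796834  0.         0.         0.         0.       ] [ 0.237 -0.584  0.373]
[ 0.16703253 -0.60187434  0.23064132] [[ 0.964  0.268 -0.   ]
 [ 0.268 -0.964  0.001]
 [-0.    -0.001 -1.   ]] [-0.14662365  0.13685169  0.41112962] 0.0187 0.15
```

View pics/scene0.png

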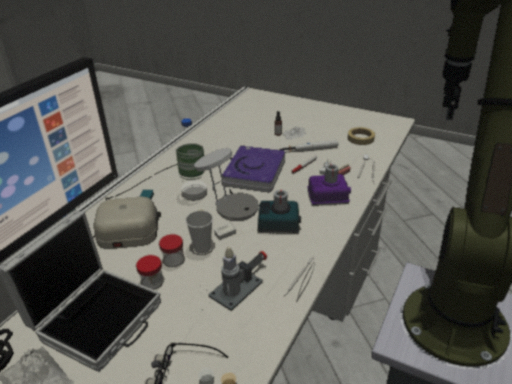

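View pics/top0.png

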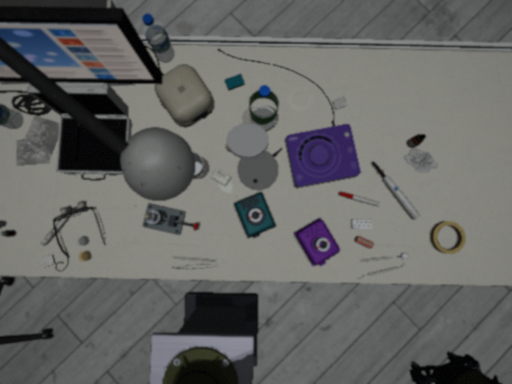

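The scene view shows the stand at about (237,285) with the drift's red head at (264,256). The teal polisher is at (280,213) and the purple decoy at (329,187). In the top view the stand is at (163,220), the red head at (195,226) and the teal nose at (255,215). Next I'll enlarge both.

```bash
python3 - <<'E'
import cv2,numpy as np
s=cv2.imread("pics/scene0.png")[190:315,190:310]; t=cv2.imread("pics/top0.png")[185:250,130:290]
cv2.imwrite("pics/s1.png",cv2.resize(s,None,fx=4.8,fy=4.8,interpolation=cv2.INTER_CUBIC)); cv2.imwrite("pics/t1.png",cv2.resize(t,None,fx=5,fy=5,interpolation=cv2.INTER_CUBIC))
E
```

```text
(no output)
```

View pics/s1.png

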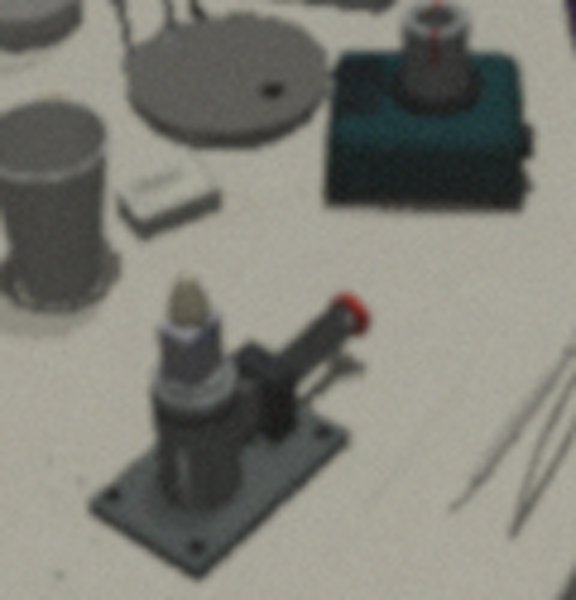

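View pics/t1.png

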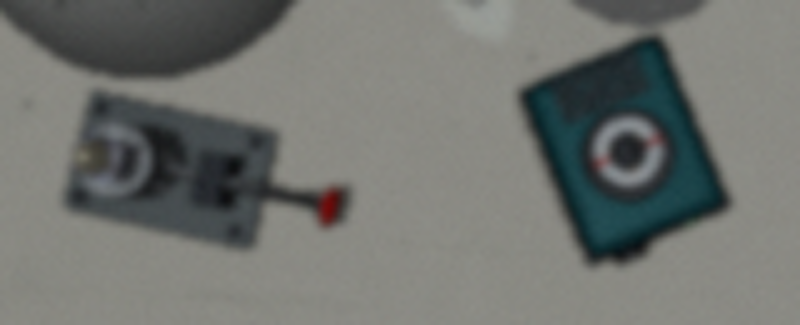

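The crops show the base plate corners at roughly (149,203), (185,211), (180,234) and (143,226) in the top view, and the teal nose ring at (255.4,215.4) with red marks on either side. Now I'll measure them.

```bash
cat > m.py <<'E'
from h import *
t=cam("top"); s=cam("scene")
def red(c,x0,x1,y0,y1,th=25):
    im=c["pixels"].astype(int); m=(im[...,2]-np.maximum(im[...,0],im[...,1])>th)
    m2=np.zeros_like(m); m2[y0:y1,x0:x1]=m[y0:y1,x0:x1]; n,l,st,ce=cv2.connectedComponentsWithStats(m2.astype(np.uint8))
    return [(ce[i].round(2),st[i,4]) for i in range(1,n)]
def tri(uvt,uvs):
    o1,d1=ray(t,uvt);o2,d2=ray(s,uvs); A=np.c_[d1,-d2]; k=np.linalg.lstsq(A,o2-o1,rcond=None)[0]
    a=o1+d1*k[0];b=o2+d2*k[1]; return (a+b)/2,np.linalg.norm(a-b)
E
python3 - <<'E'
from m import *
print("red top",red(t,185,205,215,235),red(t,243,268,205,228,15)); print("red scene",red(s,255,275,245,265),red(s,270,295,188,210,15))
q=np.array([[95,92],[277,130],[252,247],[67,207]])/5+[130,185]-.4
B=np.array([onz(t,u,.01) for u in q]); print(B.round(4),"sides",[np.linalg.norm(B[i]-B[(i+1)%4]).round(4) for i in range(4)])
ax=(B[0]+B[3]-B[1]-B[2]); ax/=np.linalg.norm(ax); C=B.mean(0); M=C+ax*.0155; print("axis",ax.round(3),"yaw",np.degrees(np.arctan2(ax[1],ax[0])),"mouth",M.round(4))
m=M.copy();m[2]=.086
print("head pred",(m-ax*.139).round(4),"proj",proj(t,[m-ax*.139+[0,0,-.05],m]),proj(s,[m-ax*.139+[0,0,-.05],m]))
print("spindle",onz(t,[255.4-.4,215.4-.4],.11).round(4),[onz(t,u,.11).round(4) for u in ([249.8,217],[261,213])],tri([255,215],[280.4,194]))
E
```

```text
red top [(array([195.44, 225.92]), np.int32(25))] [(array([260.2, 212.6]), np.int32(5)), (array([249.8, 217. ]), np.int32(5))]
red scene [(array([263.56, 253.74]), np.int32(27))] [(array([280.75, 190.  ]), np.int32(4)), (array([280., 197.]), np.int32(3)), (array([280., 200.]), np.int32(1))]
[[0.5585 0.1842 0.01  ]
 [0.5365 0.0665 0.01  ]
 [0.4618 0.0795 0.01  ]
 [0.4847 0.1985 0.01  ]] sides [np.float64(0.1198), np.float64(0.0758), np.float64(0.1212), np.float64(0.0751)]
axis [0.186 0.983 0.   ] yaw 79.26805983478903 mouth [0.5133 0.1474 0.01  ]
head pred [0.4874 0.0108 0.086 ] proj [[200.67968416 226.28812632]
 [153.02343646 216.50399456]] [[265.33721815 251.82458779]
 [230.23292766 267.27005403]]
spindle [ 0.523  -0.1579  0.11  ] [array([ 0.5168, -0.1428,  0.11  ]), array([ 0.5292, -0.1754,  0.11  ])] (array([ 0.52316002, -0.15788814,  0.10698393]), np.float64(7.084669456465058e-05))
```

```bash
cat > g.py <<'E'
from h import *
from scipy.spatial.transform import Rotation as Ro
import json,os
def go(pos,yaw,R0=None,p0=None):
    s=r.read_state(); R0=np.array(s["ee_rot"]); p0=np.array(s["tcp_pos"])
    a=np.radians(yaw); Rt=np.c_[[np.cos(a),np.sin(a),0],[np.sin(a),-np.cos(a),0],[0,0,-1]]
    print("turn",Ro.from_matrix(R0.T@Rt).as_rotvec(degrees=True).round(1),"shift",(R0.T@(np.array(pos)-p0)*1000).round(1))
E
python3 - <<'E'
from g import *; from m import *
go([.42,-.35,.231],45); go([.478,-.04,.231],79.3)
for z in (.3,.4,.5,.6,.7,.8,.9): print(z,onz(t,[158,163],z).round(3),proj(s,onz(t,[158,163],z)).round())
E
```

```text
turn [ -0.   -0.  -29.5] shift [ 3.111e+02 -1.753e+02  1.000e-01]
turn [ -0.   -0.  -63.8] shift [ 4.499e+02 -4.585e+02  3.000e-01]
0.3 [0.639 0.084 0.3  ] [[193. 168.]]
0.4 [0.621 0.057 0.4  ] [[202. 127.]]
0.5 [0.604 0.031 0.5  ] [[211.  83.]]
0.6 [0.587 0.004 0.6  ] [[221.  34.]]
0.7 [ 0.569 -0.022  0.7  ] [[232. -19.]]
0.8 [ 0.552 -0.048  0.8  ] [[245. -76.]]
0.9 [ 0.535 -0.075  0.9  ] [[ 258. -140.]]
```

```bash
python3 -m inch '[[[0,0,-5],[40,-25,0],-1],[[0,0,-10],[90,-55,0],-1],[[0,0,-15],[145,-85,0],-1],[[0,0,-20],[200,-115,0],-1],[[0,0,-25],[255,-145,0],-1],[[0,0,-32],[305,-180,0],0],[[0,0,-40],[335,-230,0],1],[[0,0,-48],[365,-290,0],1],[[0,0,-56],[405,-350,0],1],[[0,0,-62],[430,-405,0],1]]'; python3 - <<'E'
from g import *
go([.478,-.04,.231],79.3); print(r.read_state()["q"])
E
```

```text
time_s: 1.6
tcp_pos: [0.4716, -0.1069, 0.2316]
ee_rot: [[0.213, 0.977, 0.001], [0.977, -0.213, -0.0], [0.0, 0.001, -1.0]]
ft_force: [0.5, -0.5, 0.3]
grip_width: -0.0002
grip_force: 0.0
turn [ 0.1 -0.  -1.6] shift [66.7 -8.   0.6]
[ 37.44636547  18.90614839 -37.31390784 106.36275789  13.25114847
  59.02111144 -17.52915655]
```

```bash
python3 -m inch '[[[0,0,-2],[40,-6,0],1],[[0,0,-2],[66,-8,0],1],[[0,0,-2],[66,-8,0],1]]'; python3 - <<'E'
from m import *
w=cam("wrist"); im=w["pixels"]; np.save("w1.npy",im)
cv2.imwrite("pics/w1.png",cv2.resize(im,None,fx=1.5,fy=1.5,interpolation=cv2.INTER_CUBIC))
import pickle; pickle.dump({k:w[k] for k in("K","D","T")},open("w1.pkl","wb")); m=np.array([.5133,.1474,.086]);a=np.array([.186,.983,0])
print(proj(w,[m,m-a*.139-[0,0,.05],[.523,-.158,.11]]).round(1))
E
```

```text
time_s: 1.98
tcp_pos: [0.4777, -0.0403, 0.2316]
ee_rot: [[0.178, 0.984, 0.001], [0.984, -0.178, 0.001], [0.001, 0.001, -1.0]]
ft_force: [-0.5, -0.9, -0.1]
grip_width: -0.0002
grip_force: 0.0
[[254.3 -46.4]
 [253.8 119.4]
 [319.6 288.3]]
```

View pics/w1.png

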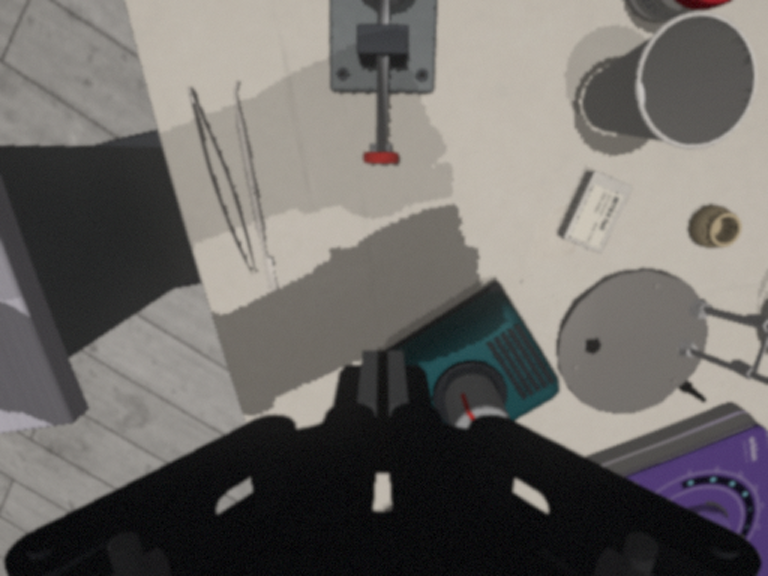

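The wrist picture shows the red head at (254,105), aligned with the plate axis. The plate's near edge runs (222,61)–(290,62), and the spindle nose sits partly behind the finger. I'll compute the stand pose from this view.

```bash
python3 - <<'E'
from m import *; import pickle
w=pickle.load(open("w1.pkl","rb")); w["pixels"]=np.load("w1.npy")
rr=red(w,235,275,95,115,40); print(rr)
im=w["pixels"].astype(int); mm=(im[...,2]-im[...,:2].max(2)>30); ys,xs=np.where(mm[95:118,235:275]); print(ys.min()+95,ys.max()+95,xs.min()+235,xs.max()+235)
a=np.radians(79.3); A=np.array([np.cos(a),np.sin(a),0])
for u,z in (([254,109],.036),([254,109.5],.049),([254,101],.049)): print("head",z,onz(w,u,z).round(4))
L=onz(w,[331/1.5-.3,91/1.5-.3],.01);Rr=onz(w,[435/1.5-.3,93/1.5-.3],.01); print("base edge",L.round(4),Rr.round(4),np.linalg.norm(L-Rr))
d=(Rr-L)/np.linalg.norm(Rr-L); print("yaw",np.degrees(np.arctan2(d[1],d[0]))+90); ax=np.array([-d[1],d[0],0]); M=(L+Rr)/2+ax*.078; print("mouth",M.round(4),"headouter",(M-ax*.139).round(4))
for u in ([330,3],[437,3]): print(onz(w,np.array(u)/1.5-.3,.01).round(4))
E
```

```text
[(array([253.55, 104.6 ]), np.int32(163))]
101 108 242 265
head 0.036 [0.4897 0.0214 0.036 ]
head 0.049 [0.4896 0.0211 0.049 ]
head 0.049 [0.4912 0.0294 0.049 ]
base edge [0.4625 0.0797 0.01  ] [0.5379 0.0644 0.01  ] 0.07691862653523587
yaw 78.50832771884876
mouth [0.5157 0.1485 0.01  ] headouter [0.488  0.0123 0.01  ]
[0.474 0.139 0.01 ]
[0.5492 0.1252 0.01  ]
```

```bash
python3 -m inch '[[[0,0,10],[5,0,0],1],[[0,0,20],[10,0,0],1],[[0,0,30],[15,0,10],1],[[0,0,40],[20,0,30],1],[[0,0,50],[25,0,60],1],[[0,0,60],[27,0,90],1],[[0,0,70],[27,0,120],1],[[0,0,80],[27,0,150],1],[[0,0,90],[27,0,180],1],[[0,0,90],[27,0,197],1]]'; python3 -m inch '[[[0,0,0],[0,0,0],1]]'; python3 - <<'E'
from g import *
go([.4869,.0065,.034],-10.8); go([.4994,.072,.034],-10.8); s=r.read_state(); print(s["q"])
E
```

```text
time_s: 3.48
tcp_pos: [0.4819, -0.017, 0.0329]
ee_rot: [[0.983, -0.186, -0.001], [-0.186, -0.983, -0.001], [-0.001, 0.001, -1.0]]
ft_force: [-0.0, 0.3, 0.8]
grip_width: 0.0001
grip_force: 0.0
time_s: 3.6
tcp_pos: [0.4816, -0.0168, 0.0332]
ee_rot: [[0.983, -0.183, -0.003], [-0.183, -0.983, -0.0], [-0.003, 0.001, -1.0]]
ft_force: [-0.7, 0.3, 0.7]
grip_width: -0.0003
grip_force: 0.0
turn [0.  0.1 0.3] shift [  1.  -23.9  -0.8]
turn [0.  0.1 0.3] shift [  1.3 -90.5  -0.8]
[   6.027354     32.4135351   -10.19859795  120.59698983   11.66600071
   28.04867148 -113.48617431]
```

```bash
python3 -m inch '[[[0,0,0],[1,-10,-1],1],[[0,0,0],[1,-20,-1],1],[[0,0,0],[1,-28,-1],1],[[0,0,0],[1,-34,-1],1],[[0,0,0],[1,-40,-1],1]]'; python3 -m inch '[[[0,0,0],[0,-6,0],1],[[0,0,0],[0,-12,0],1],[[0,0,0],[0,-18,0],1],[[0,0,0],[0,-24,0],1]]'; python3 -m inch '[[[0,0,0],[0,-6,0],1],[[0,0,0],[0,-12,0],1],[[0,0,0],[0,-17,0],1]]';
```

```text
time_s: 4.22
tcp_pos: [0.4909, 0.0215, 0.0358]
ee_rot: [[0.983, -0.184, 0.001], [-0.184, -0.983, -0.002], [0.001, 0.002, -1.0]]
ft_force: [-0.1, -9.9, 5.1]
grip_width: 0.0002
grip_force: 5.0
time_s: 4.72
tcp_pos: [0.4954, 0.0467, 0.0355]
ee_rot: [[0.983, -0.183, 0.001], [-0.183, -0.983, -0.0], [0.001, 0.0, -1.0]]
ft_force: [1.3, -3.8, 2.5]
grip_width: -0.0002
grip_force: 1.8
time_s: 5.1
tcp_pos: [0.4978, 0.0631, 0.0352]
ee_rot: [[0.983, -0.182, -0.001], [-0.182, -0.983, -0.001], [-0.001, 0.001, -1.0]]
ft_force: [2.0, -15.9, 3.9]
grip_width: -0.0
grip_force: 7.9
```

```bash
for i in 1 2; do python3 -m inch '[[[0,0,0],[0,-2.5,0],1],[[0,0,0],[0,-5,0],1]]' | egrep 'tcp_pos|ft_f'; done
```

```text
tcp_pos: [0.4978, 0.0632, 0.0351]
ft_force: [-0.9, -22.2, 7.0]
tcp_pos: [0.4977, 0.0636, 0.0351]
ft_force: [-1.6, -34.4, 12.1]
```

```bash
python3 -m inch '[[[0,0,0],[0,20,0],1],[[0,0,0],[0,45,0],1],[[0,0,0],[0,45,-50],1],[[0,0,-10],[0,45,-105],0],[[0,0,-20],[0,45,-160],-1],[[0,0,-30],[0,35,-210],-1],[[0,0,-40],[0,25,-215],-1],[[0,0,-50],[0,15,-215],-1],[[0,0,-60],[0,4,-215],-1],[[0,0,-70],[0,4,-215],-1]]';python3 -m inch '[[[0,0,-10],[0,0,0],-1],[[0,0,-20],[0,0,0],-1],[[0,0,-20],[0,0,0],-1]]'; python3 - <<'E'
from m import *
w=cam("wrist"); im=w["pixels"]; np.save("w2.npy",im)
cv2.imwrite("pics/w2.png",cv2.resize(im,None,fx=1.5,fy=1.5,interpolation=cv2.INTER_CUBIC))
import pickle; pickle.dump({k:w[k] for k in("K","D","T")},open("w2.pkl","wb")); m=np.array([.514,.148,.096])
print(proj(w,[m,m+[0,0,.04],m+[0,0,.067]]).round(1)*1.5)
E
```

```text
time_s: 6.85
tcp_pos: [0.4983, 0.0717, 0.25]
ee_rot: [[0.499, 0.866, -0.001], [0.866, -0.499, 0.001], [0.001, -0.002, -1.0]]
ft_force: [-0.4, -0.1, -0.3]
grip_width: 0.0853
grip_force: 0.0
time_s: 7.22
tcp_pos: [0.4985, 0.0703, 0.2499]
ee_rot: [[0.182, 0.983, -0.002], [0.983, -0.182, 0.001], [0.001, -0.002, -1.0]]
ft_force: [-0.1, 0.2, 0.4]
grip_width: 0.0851
grip_force: 0.0
[[381.45 142.05]
 [381.3  139.95]
 [381.3  138.15]]
```

View pics/w2.png

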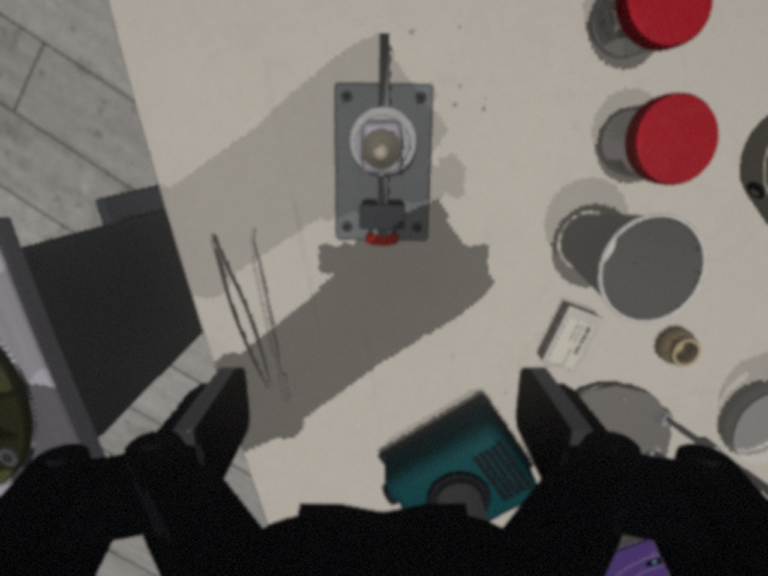

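The drift's end now sticks out past the column at (384,40) and the red head is hard against the fork at (381,239), so it is home. The felt tip at (380,148) looks a few mm off the flange centre (383,140), so the arbor may be leaning. I'll zoom in.

```bash
python3 - <<'E'
from m import *; import pickle
w=pickle.load(open("w2.pkl","rb")); im=np.load("w2.npy"); c=cv2.resize(im[60:130,220:290],None,fx=8,fy=8,interpolation=cv2.INTER_CUBIC); c=cv2.convertScaleAbs(c,alpha=1.4)
cv2.imwrite("pics/w2c.png",c)
m=np.array([.514,.148,.096]); print(((proj(w,[m,m+[0,0,.04],m+[0,0,.067]])-[220,60]+.5)*8).round())
E
```

```text
[[279. 282.]
 [278. 270.]
 [277. 260.]]
```

View pics/w2c.png

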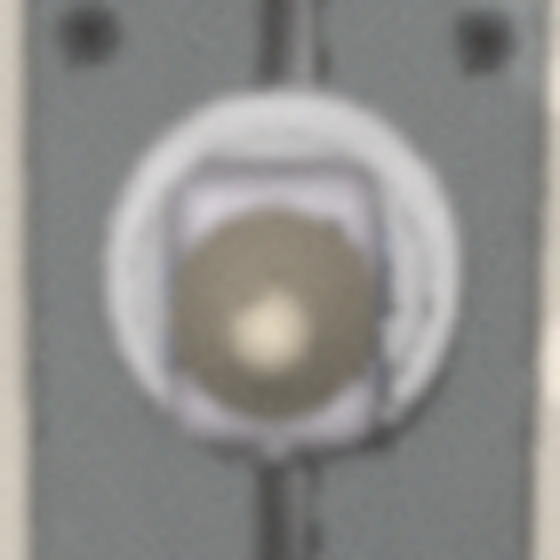

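The close-up shows the column ring centred at (283,269), the hub top at (277,302) and the felt tip at (270,330). The arbor therefore leans several degrees toward the drift head. I'll work out the lean and the grasp pose.

```bash
python3 - <<'E'
from g import *; import pickle
w=pickle.load(open("w2.pkl","rb")); f=lambda u:np.array(u)/8+[220,60]-.5
C=onz(w,f([283,269]),.086);H=onz(w,f([277,302]),.136);T=onz(w,f([270,330]),.162)
print(C,H,T); a=np.radians(79.2);X=np.array([np.cos(a),np.sin(a),0]);Y=np.array([-X[1],X[0],0])
for P in(H,T): print("rel col",(P-C)@X*1e3,(P-C)@Y*1e3)
th=np.radians(7); up=np.cos(th)*np.array([0,0,1])-np.sin(th)*X
G=H-up*.011; tcp=G-up*.0207; print("grip",G,"tcp",tcp); go(tcp+[0,0,.09],79.2); go(tcp,79.2)
E
```

```text
[0.51483138 0.1496299  0.086     ] [0.51334775 0.14501093 0.136     ] [0.51223608 0.14220265 0.162     ]
rel col -4.8151603108691114 0.5918480442463445
rel col -7.782003861427602 1.1576015327944051
grip [0.51359894 0.14632775 0.12508199] tcp [0.51407165 0.14880576 0.10453629]
turn [-0.  -0.   0.2] shift [80.6  0.3 55.7]
turn [-0.  -0.   0.2] shift [ 80.6   0.3 145.7]
```

```bash
python3 -m inch '[[[0,3,0],[40,0,0],-1],[[0,7,0],[81,0,20],-1],[[0,7,0],[81,0,55],-1],[[0,7,0],[81,0,90],-1],[[0,7,0],[81,0,120],-1],[[0,7,0],[81,0,138],-1],[[0,7,0],[81,0,145],-1],[[0,7,0],[81,0,145],-1]]'; python3 -m inch '[[[0,0,0],[0,0,0],0],[[0,0,0],[0,0,0],1],[[0,0,0],[0,0,0],1],[[0,0,0],[0,0,0],1],[[0,0,0],[0,0,0],1],[[0,0,0],[0,0,0],1],[[0,0,0],[0,0,0],1]]'
```

```text
time_s: 8.48
tcp_pos: [0.5139, 0.1498, 0.1053]
ee_rot: [[0.181, 0.983, 0.022], [0.976, -0.182, 0.121], [0.122, -0.0, -0.992]]
ft_force: [0.1, -1.0, -0.1]
grip_width: 0.0857
grip_force: 0.0
time_s: 9.35
tcp_pos: [0.5141, 0.1491, 0.1055]
ee_rot: [[0.181, 0.983, 0.023], [0.976, -0.182, 0.12], [0.122, 0.001, -0.993]]
ft_force: [-0.1, -0.9, 5.4]
grip_width: 0.0212
grip_force: 62.2
```

```bash
python3 -m inch '[[[0,0,0],[1,0,-6],1],[[0,0,0],[2,0,-14],1],[[0,0,0],[3,0,-22],1]]'; python3 -m inch '[[[0,0,0],[2,0,-15],1],[[0,0,0],[4,0,-35],1],[[0,-3,0],[7,0,-60],1],[[0,-7,0],[11,0,-90],1],[[0,-7,0],[14,0,-115],1],[[0,-7,0],[14,0,-115],1]]'; python3 - <<'E'
from m import *
for n,c in(("s",s),("t",t)): cv2.imwrite(f"pics/{n}3.png",c["pixels"])
w=cam("wrist")
st=r.read_state(); p=np.array(st["tcp_pos"]); Z=-np.array(st["ee_rot"])[:,2]; g=p+Z*.0207
P=[g-Z*.075,g-Z*.029,g,g+Z*.038]; print(proj(s,P).round(1)); u=proj(s,g)[0].astype(int)
a=s["pixels"][max(0,u[1]-50):u[1]+50,u[0]-50:u[0]+50]; cv2.imwrite("pics/s3c.png",np.hstack([cv2.resize(a,(400,400),interpolation=2),cv2.resize(w["pixels"][180:300,190:320],(400,400),interpolation=2)])); print(u)
E
```

```text
time_s: 9.72
tcp_pos: [0.5138, 0.1493, 0.128]
ee_rot: [[0.181, 0.983, 0.022], [0.976, -0.182, 0.12], [0.122, -0.0, -0.993]]
ft_force: [0.1, -0.4, 0.1]
grip_width: 0.021
grip_force: 61.7
time_s: 10.48
tcp_pos: [0.5147, 0.1502, 0.2458]
ee_rot: [[0.181, 0.983, 0.004], [0.983, -0.181, 0.001], [0.002, 0.004, -1.0]]
ft_force: [0.0, -1.0, -2.6]
grip_width: 0.021
grip_force: 61.5
[[227.6 235.1]
 [226.4 219.4]
 [225.6 209. ]
 [224.6 195.1]]
[225 209]
```

View pics/s3c.png

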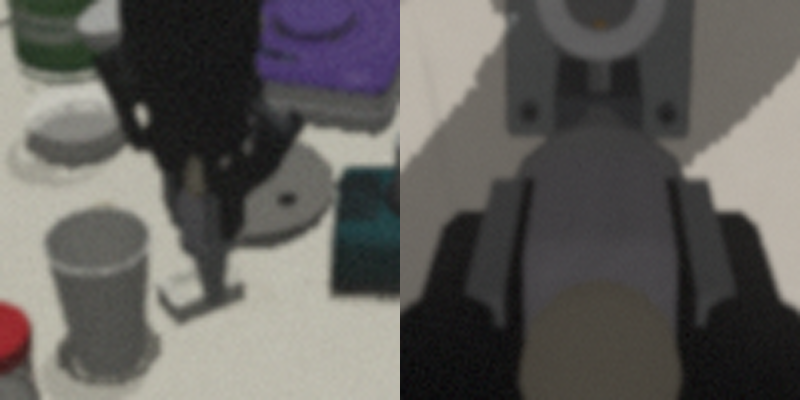

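The arbor is in the fingers, seen between the pads on the right and hanging with its tang at about (215,295) on the left. I'll check its tilt with one magnified, brightened crop that has the predicted axis drawn in.

```bash
python3 - <<'E'
from m import *
im=cv2.imread("pics/s3.png"); st=r.read_state(); p=np.array(st["tcp_pos"]); R=np.array(st["ee_rot"]); g=p-R[:,2]*.0207; k=11
x0,y0=195,185; c=cv2.resize(im[y0:y0+54,x0:x0+64],None,fx=k,fy=k,interpolation=cv2.INTER_CUBIC); c=cv2.convertScaleAbs(c,alpha=2.2)
for th,col in((0,(0,255,0)),(-5,(0,0,255)),(5,(255,0,0))):
    a=np.radians(th); Z=-R[:,2]*np.cos(a)+R[:,0]*np.sin(a)
    u=((proj(s,[g-Z*.075,g+Z*.038])-[x0,y0]+.5)*k).astype(int); print(th,u.tolist())
    for v in u: cv2.circle(c,tuple(map(int,v)),4,col,-1)
cv2.imwrite("pics/s3d.png",c)
E
```

```text
0 [[364, 557], [331, 117]]
-5 [[343, 572], [342, 110]]
5 [[384, 540], [320, 125]]
```

View pics/s3d.png

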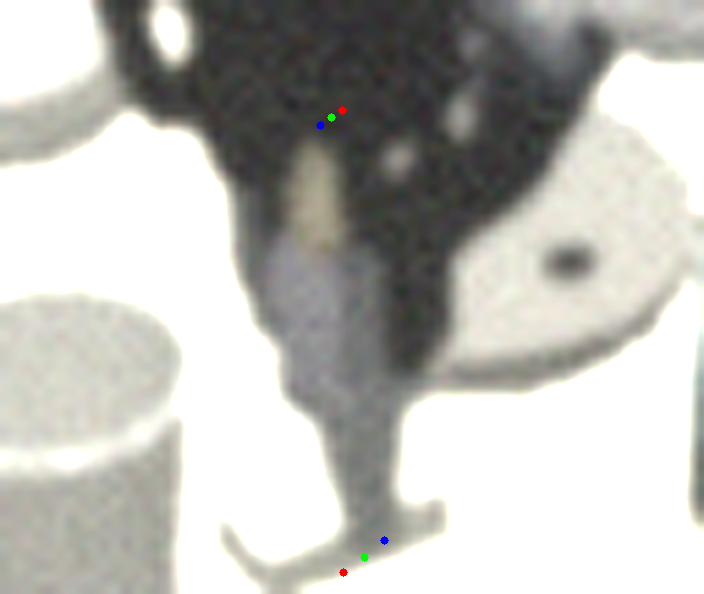

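In this crop the felt tip is at about (315,145) and the shank axis passes (363,410) and (371,500). Its slope of 0.158 matches a lean of about +5° toward tool x, so the arbor straightened itself when gripped. I'll cross-check in the wrist view.

```bash
python3 - <<'E'
from g import *; from scipy.optimize import fsolve
w=cam("wrist"); st=r.read_state(); p=np.array(st["tcp_pos"]); R=np.array(st["ee_rot"])
g0=p-R[:,2]*.0207
g=w["pixels"][200:300,255].astype(int).sum(1); print(np.abs(np.diff(g)).argsort()[-12:]+200)
print([ (200+i,int(v)) for i,v in enumerate(g) if 10<=i<75][::3])
def row(a,h,dx,dz,th):
    t=np.radians(th); Z=-R[:,2]*np.cos(t)+R[:,0]*np.sin(t); X=R[:,0]*np.cos(t)+R[:,2]*np.sin(t)
    return proj(w,g0+R[:,0]*dx*1e-3-R[:,2]*dz*1e-3+X*a+Z*h)[0,1]
for dz in(-2,0,2): print(dz,fsolve(lambda v:[row(.017,-.026,v[0],dz,v[1])-218.4,row(.010,.011,v[0],dz,v[1])-264],[0,0]))
for th in(0,5): print(th,row(.017,-.026,0,0,th),row(.014,.011,0,0,th),row(.010,.011,0,0,th))
E
```

```text
[240 233 210 291 253 238 263 207 211 239 217 206]
[(210, 129), (213, 163), (216, 164), (219, 190), (222, 181), (225, 194), (228, 193), (231, 195), (234, 188), (237, 195), (240, 201), (243, 191), (246, 193), (249, 201), (252, 199), (255, 211), (258, 207), (261, 215), (264, 200), (267, 202), (270, 201), (273, 205)]
-2 [-2.4377517   1.86842489]
0 [-1.47132378  2.42144432]
2 [-0.50358772  2.97136228]
0 214.14907554413662 253.37360290775004 262.2988506360007
5 217.4608527022714 249.8784791054174 259.15995026085517
```

```bash
python3 -m inch '[[[0,0,0],[-20,5,-20],1],[[0,0,-4],[-60,17,-30],1],[[0,0,-8],[-110,31,-30],1],[[0,0,-12],[-160,45,-30],1],[[0,0,-16],[-210,59,-30],1],[[0,0,-20],[-260,73,-30],1],[[0,0,-24],[-305,85,-30],1],[[0,0,-28],[-340,95,-30],1],[[0,0,-32],[-362,101,-30],1],[[0,0,-32],[-362,101,-30],1]]';python3 -m inch '[[[0,4,0],[0,0,0],1],[[0,4,0],[0,0,0],1],[[0,4,0],[0,0,0],1]]'; python3 - <<'E'
from m import *
w=cam("wrist"); im=w["pixels"]; np.save("w4.npy",im)
import pickle; pickle.dump({k:w[k] for k in("K","D","T")},open("w4.pkl","wb"))
u=proj(w,[[.523,-.158,.11]])[0]; print(u); x,y=(u-35).astype(int); print(x,y)
c=cv2.resize(im[max(y,0):y+70,x:x+70],None,fx=8,fy=8,interpolation=2); cv2.imwrite("pics/w4.png",cv2.convertScaleAbs(c,alpha=1.5)); print(red(w,x,x+70,max(y,0),y+70,15))
E
```

```text
time_s: 12.02
tcp_pos: [0.5466, -0.2276, 0.272]
ee_rot: [[-0.363, 0.932, -0.002], [0.932, 0.363, 0.001], [0.001, -0.002, -1.0]]
ft_force: [-0.0, -0.3, -2.0]
grip_width: 0.021
grip_force: 61.4
time_s: 12.4
tcp_pos: [0.5474, -0.224, 0.2732]
ee_rot: [[-0.367, 0.93, -0.026], [0.928, 0.367, 0.064], [0.069, -0.0, -0.998]]
ft_force: [0.9, 0.1, -2.0]
grip_width: 0.0211
grip_force: 61.5
[255.65204706 116.26578521]
220 81
[(array([256.84, 100.5 ]), np.int32(44)), (array([262., 108.]), np.int32(1)), (array([263., 127.]), np.int32(1)), (array([257.96, 135.4 ]), np.int32(47))]
```

View pics/w4.png

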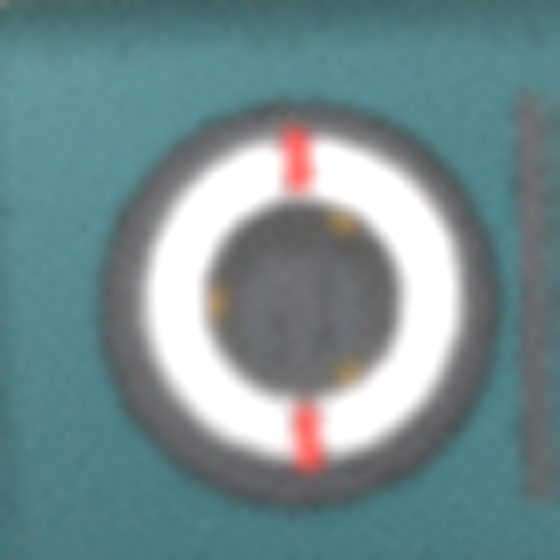

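The nose ring is centred at (257.4,117.6), with the red marks at (256.8,100.5) and (258.0,135.4), nearly in line with tool x.

```bash
cat > p.py <<'E'
from g import *; import pickle
w=pickle.load(open("w4.pkl","rb"))
C=onz(w,[257.4,117.6],.11); a=onz(w,[256.84,100.5],.11); b=onz(w,[257.96,135.4],.11); d=a-b
yaw=np.degrees(np.arctan2(d[1],d[0])); print(C,(a+b)/2,np.linalg.norm(d),yaw)
s=r.read_state(); R=np.array(s["ee_rot"]); p=np.array(s["tcp_pos"]); g=p-R[:,2]*.0207
print("tool yaw",np.degrees(np.arctan2(R[1,0],R[0,0])),"grip",g)
D=np.array([C[0],C[1],.110+.029+.050])-g; print("shift to tang 4mm above mouth (tool frame)",R.T@D*1e3,"down 10 =",R.T@[0,0,-10])
E
python3 p.py
```

```text
[ 0.52507516 -0.15856138  0.11      ] [ 0.52525989 -0.15900844  0.11      ] 0.03373914264589811 113.59764529196637
tool yaw 111.57984346599646 grip [ 0.54790523 -0.22552229  0.29424657]
shift to tang 4mm above mouth (tool frame) [ 63.23995699   3.38509429 109.86839693] down 10 = [-6.89436745e-01 -1.19313281e-03  9.97620547e+00]
```

```bash
python3 -m inch '[[[0,0,-2],[32,2,0],1],[[0,0,-2],[64,3,10],1],[[0,0,-2],[64,3,45],1],[[0,0,-2],[64,3,80],1],[[0,0,-2],[64,3,102],1],[[0,0,-2],[64,3,108],1],[[0,0,-2],[64,3,108],1]]'; python3 p.py | tail -2
```

```text
time_s: 13.42
tcp_pos: [0.5242, -0.1574, 0.1705]
ee_rot: [[-0.399, 0.917, -0.025], [0.915, 0.399, 0.065], [0.069, 0.003, -0.998]]
ft_force: [0.6, 0.2, -0.4]
grip_width: 0.0211
grip_force: 61.5
tool yaw 113.5455943566229 grip [ 0.52476283 -0.15872099  0.19119561]
shift to tang 4mm above mouth (tool frame) [-0.13084329  0.34383638  2.19280661] down 10 = [-0.69384361 -0.02841737  9.97585954]
```

```bash
python3 -m inch '[[[0,0,0],[-0.5,0,8],1],[[0,0,0],[-1,0,16],1],[[0,0,0],[-1.7,0,24],1],[[0,0,0],[-2.2,0,32],1],[[0,0,0],[-2.6,0,37],1]]'; python3 p.py|tail -2; python3 -m inch '[[[0,0,0],[-0.2,0,2],1],[[0,0,0],[-0.3,0,4],1],[[0,0,0],[-0.4,0,6],1]]';python3 p.py|tail -2
```

```text
time_s: 14.05
tcp_pos: [0.5239, -0.1575, 0.1323]
ee_rot: [[-0.398, 0.917, -0.026], [0.915, 0.399, 0.065], [0.07, 0.002, -0.998]]
ft_force: [-0.0, -0.1, -1.6]
grip_width: 0.0212
grip_force: 61.5
tool yaw 113.52297148232847 grip [ 0.5244124  -0.15888427  0.15293627]
shift to tang 4mm above mouth (tool frame) [  2.56420304   0.80859033 -35.97092391] down 10 = [-0.70229653 -0.01997651  9.97528849]
time_s: 14.42
tcp_pos: [0.5241, -0.1575, 0.127]
ee_rot: [[-0.398, 0.917, -0.025], [0.915, 0.399, 0.065], [0.07, 0.003, -0.998]]
ft_force: [-0.4, 0.6, -0.4]
grip_width: 0.021
grip_force: 61.5
tool yaw 113.51916889661098 grip [ 0.52461241 -0.15888359  0.14764899]
shift to tang 4mm above mouth (tool frame) [  2.99114646   0.65747254 -41.24129817] down 10 = [-0.6966296  -0.02529719  9.97567377]
```

```bash
for i in 1 2 3; do python3 -m inch '[[[0,0,0],[-0.1,0,1.5],1],[[0,0,0],[-0.2,0,3],1]]'|egrep 'tcp|ft_f'; done
```

```text
tcp_pos: [0.524, -0.1574, 0.1241]
ft_force: [-2.3, 0.0, 3.8]
tcp_pos: [0.524, -0.1573, 0.1211]
ft_force: [-3.2, 1.3, 4.3]
tcp_pos: [0.5241, -0.1572, 0.1199]
ft_force: [-11.5, 1.5, 33.8]
```

```bash
python3 -m inch '[[[0,0,4],[0,-1,0.5],1],[[0,0,-4],[0,-1,0.5],1],[[0,0,4],[0,-1,1],1],[[0,0,-4],[0,-1,1],1],[[0,0,0],[0,-1,1],1],[[0,0,0],[0,-1,1],1]]'|egrep 'tcp|ft_f'; python3 - <<'E'
from m import *
R=np.array(r.read_state()["ee_rot"])
w=cam("wrist"); a=proj(s,[[.525,-.1585,.11]])[0].astype(int)
A=cv2.resize(s["pixels"][a[1]-30:a[1]+20,a[0]-25:a[0]+25],(400,400),interpolation=2); B=cv2.resize(w["pixels"][170:300,190:320],(400,400),interpolation=2)
cv2.imwrite("pics/f5.png",cv2.convertScaleAbs(np.hstack([A,B]),alpha=1.8))
E
```

```text
tcp_pos: [0.5245, -0.1573, 0.1199]
ft_force: [-7.0, 2.4, 28.8]
```

View pics/f5.png

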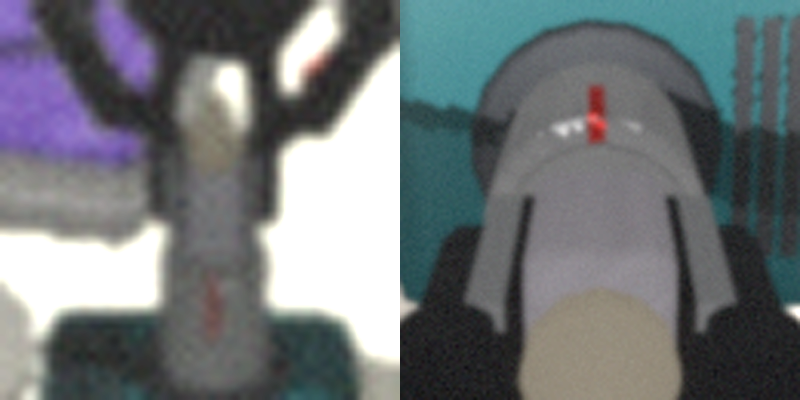

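```bash
python3 -m inch '[[[0,0,0],[0,0,-1.5],1],[[0,0,0],[0,0,-1.5],0.3],[[0,0,0],[0,0,-1.5],-1],[[0,0,0],[0,0,-1.5],-1],[[0,0,0],[0,0,-1.5],-1],[[0,0,0],[0,0,-1.5],-1]]'; python3 -m inch '[[[0,0,0],[0.7,0,-10],-1],[[0,0,0],[2,0,-30],-1],[[0,0,0],[4,0,-60],-1],[[0,-4,0],[7,0,-100],-1],[[0,-4,0],[-20,0,-130],-1],[[0,-4,0],[-65,0,-150],-1],[[0,-4,0],[-65,0,-150],-1]]'; python3 - <<'E'
from m import *; import pickle
w=cam("wrist"); im=w["pixels"]; pickle.dump({k:w[k] for k in("K","D","T","pixels")},open("w6.pkl","wb"))
C=np.array([.5249,-.1587,.11]); u=proj(w,[C,C+[0,0,.004],C+[0,0,.04],C+[0,0,.067]]); print(u.round(1))
x,y=u[0].round().astype(int)
g=cv2.cvtColor(im,cv2.COLOR_BGR2GRAY); print("row scan",g[y,x-45:x+46:2].tolist()); print("col scan",g[max(0,y-45):y+46:2,x].tolist())
print(red(w,x-40,x+40,max(0,y-40),y+40,15)); hsv=cv2.cvtColor(im,cv2.COLOR_BGR2HSV); m=(((hsv[...,0]>12)&(hsv[...,0]<35)&(hsv[...,1]>50))[y-35:y+36,x-30:x+31]).astype(np.uint8); n,l,st,ce=cv2.connectedComponentsWithStats(m); print([(ce[i]+[x-30,y-35],st[i]) for i in range(1,n) if st[i,4]>20])
E
```

```text
time_s: 16.82
tcp_pos: [0.5232, -0.158, 0.1183]
ee_rot: [[-0.398, 0.917, -0.026], [0.915, 0.399, 0.065], [0.07, 0.002, -0.998]]
ft_force: [0.6, -0.1, -0.1]
grip_width: 0.0853
grip_force: 0.0
time_s: 17.7
tcp_pos: [0.5538, -0.2312, 0.265]
ee_rot: [[-0.394, 0.919, 0.005], [0.919, 0.394, -0.001], [-0.003, 0.004, -1.0]]
ft_force: [-0.8, -0.1, -0.5]
grip_width: 0.0854
grip_force: 0.0
[[255.4 100.6]
 [255.4 100.6]
 [255.7 100.1]
 [255.9  99.7]]
row scan [57, 58, 58, 60, 67, 73, 72, 73, 72, 69, 53, 66, 97, 141, 144, 136, 98, 94, 99, 114, 145, 162, 166, 145, 117, 102, 97, 96, 93, 119, 158, 152, 149, 127, 72, 56, 58, 68, 62, 63, 60, 62, 58, 59, 62, 62]
col scan [135, 68, 53, 57, 65, 70, 77, 75, 75, 60, 65, 79, 93, 124, 130, 130, 132, 106, 103, 106, 109, 125, 150, 160, 152, 129, 97, 87, 85, 87, 115, 107, 88, 86, 61, 55, 54, 63, 64, 63, 59, 55, 49, 61, 145, 169]
[(array([255.5 ,  79.69]), np.int32(26)), (array([255.76, 121.62]), np.int32(21))]
[]
```

```bash
python3 - <<'E'
from m import *
C=np.array([.5249,-.1587,.11]); u=proj(s,[C,C+[0,0,.04],C+[0,0,.067],C+[0,0,.075]]); print(u.round(1))
x=int(round(u[2,0])); print([(y,s["pixels"][y,x].tolist()) for y in range(int(u[2,1])-7,int(u[2,1])+12)])
b=cv2.imread("pics/scene0.png"); d=(cv2.absdiff(cv2.GaussianBlur(b,(5,5),0),cv2.GaussianBlur(s["pixels"],(5,5),0)).max(2)>28).astype(np.uint8)
n,l,st,ce=cv2.connectedComponentsWithStats(d); print([st[i].tolist() for i in range(1,n) if st[i,4]>8])
st=r.read_state(); print(st["time_s"])
E
```

```text
[[280.  192.8]
 [280.1 181.2]
 [280.1 173.2]
 [280.2 170.8]]
[(166, [76, 78, 78]), (167, [80, 83, 84]), (168, [77, 80, 82]), (169, [79, 81, 81]), (170, [81, 83, 85]), (171, [96, 100, 99]), (172, [107, 114, 116]), (173, [110, 120, 126]), (174, [97, 110, 115]), (175, [91, 101, 106]), (176, [89, 103, 105]), (177, [81, 93, 99]), (178, [84, 95, 101]), (179, [83, 95, 100]), (180, [80, 91, 93]), (181, [76, 88, 91]), (182, [74, 81, 82]), (183, [104, 103, 104]), (184, [105, 102, 102])]
[[255, 0, 101, 131, 4538], [428, 0, 24, 104, 1237], [483, 0, 29, 122, 1977], [482, 33, 4, 12, 32], [481, 46, 6, 8, 29], [464, 57, 8, 4, 16], [461, 67, 8, 12, 59], [436, 84, 45, 133, 3005], [501, 148, 11, 64, 505], [264, 174, 22, 27, 219], [287, 194, 73, 39, 1225], [429, 218, 18, 56, 533], [452, 222, 12, 26, 220], [222, 247, 15, 24, 235], [248, 250, 20, 25, 295], [399, 263, 30, 34, 644], [498, 287, 12, 16, 118], [217, 295, 5, 5, 18], [209, 299, 11, 13, 76], [414, 299, 6, 8, 31]]
17.95
```

```bash
python3 - <<'E'
from m import *
b=cv2.imread("pics/scene0.png").astype(int); im=s["pixels"].astype(int)
for nm,I,C in(("stand",b,[.514,.1485,.086]),("spindle",im,[.5249,-.1587,.11])):
    C=np.array(C); u=proj(s,[C,C+[0,0,.067],C+[0,0,.075]]); x=int(round(u[1,0])); y=int(u[1,1])
    print(nm,u.round(1).tolist()); 
    for dx in(-1,0,1): print([(k,int(I[k,x+dx].sum()),int(I[k,x+dx,2]-I[k,x+dx,0])) for k in range(y-6,y+26)])
E
```

```text
stand [[229.7, 267.5], [228.2, 246.6], [228.0, 244.0]]
[(240, 482, 12), (241, 479, 14), (242, 479, 14), (243, 482, 16), (244, 480, 16), (245, 480, 13), (246, 453, 18), (247, 419, 18), (248, 380, 19), (249, 317, 16), (250, 301, 18), (251, 278, 15), (252, 270, 15), (253, 276, 17), (254, 263, 16), (255, 263, 14), (256, 242, 14), (257, 248, 11), (258, 335, 0), (259, 373, 0), (260, 314, -3), (261, 240, 0), (262, 214, -1), (263, 192, 0), (264, 184, -2), (265, 187, 1), (266, 179, 2), (267, 180, -3), (268, 177, -1), (269, 216, 0), (270, 253, 0), (271, 248, -4)]
[(240, 479, 14), (241, 474, 16), (242, 475, 15), (243, 480, 13), (244, 475, 16), (245, 480, 13), (246, 449, 18), (247, 441, 22), (248, 381, 21), (249, 328, 18), (250, 301, 19), (251, 278, 14), (252, 281, 15), (253, 280, 19), (254, 263, 15), (255, 262, 17), (256, 246, 14), (257, 246, 12), (258, 323, 1), (259, 378, -3), (260, 344, -1), (261, 266, -4), (262, 213, -1), (263, 194, -2), (264, 176, -1), (265, 178, -1), (266, 182, -2), (267, 172, -1), (268, 180, -3), (269, 199, -1), (270, 234, 0), (271, 250, -2)]
[(240, 484, 13), (241, 485, 1
[... 1340 characters left out ...]
1, -1), (187, 202, 0), (188, 207, -2), (189, 202, -4), (190, 198, -2), (191, 204, -2), (192, 195, -2), (193, 215, -2), (194, 250, -3), (195, 226, 4), (196, 200, 8), (197, 179, 16), (198, 156, 15)]
[(167, 249, 4), (168, 272, 3), (169, 297, 5), (170, 354, 9), (171, 400, 12), (172, 426, 15), (173, 417, 18), (174, 357, 18), (175, 303, 18), (176, 288, 14), (177, 286, 16), (178, 277, 17), (179, 281, 15), (180, 271, 15), (181, 250, 12), (182, 252, 11), (183, 316, -2), (184, 327, -5), (185, 258, -3), (186, 222, -2), (187, 214, -2), (188, 211, -2), (189, 206, -2), (190, 205, -1), (191, 205, -2), (192, 201, -1), (193, 220, -4), (194, 252, 0), (195, 226, 0), (196, 190, 5), (197, 198, 8), (198, 186, 8)]
```

```bash
python3 - <<'E'
from m import *
for nm,C in(("stand",[.514,.1485,.086]),("spindle",[.5249,-.1587,.11])):
    C=np.array(C); v=-C+[.044,.868,0]; v[2]=0; v/=np.linalg.norm(v); Z=np.array([0,0,1])
    for k,a,h in(("hubtop front",.0125,.04),("hub foot",.0125,.004),("flange top",.017,.004),("flange bottom",.017,0),("nose/col rim",.020 if nm=="spindle" else .022,0)): print(nm,k,proj(s,C+v*a+Z*h)[0].round(1))
x=281; print([(y,s["pixels"][y,x].tolist()) for y in range(192,206)])
w=cam("scene"); E=cv2.imread("pics/scene0.png"); x=280
print("before",[(y,E[y,x].tolist()) for y in range(186,206)])
E
```

```text
stand hubtop front [229.1 258.8]
stand hub foot [229.9 269.9]
stand flange top [230.  271.2]
stand flange bottom [230.1 272.4]
stand nose/col rim [230.2 273.9]
spindle hubtop front [280.1 183.7]
spindle hub foot [280.  194.2]
spindle flange top [280.  195.1]
spindle flange bottom [280.  196.3]
spindle nose/col rim [280.  196.9]
[(192, [70, 69, 70]), (193, [72, 70, 69]), (194, [82, 83, 82]), (195, [76, 74, 72]), (196, [61, 62, 66]), (197, [64, 64, 69]), (198, [56, 57, 65]), (199, [54, 57, 66]), (200, [49, 48, 58]), (201, [49, 48, 57]), (202, [47, 49, 57]), (203, [52, 52, 58]), (204, [53, 54, 56]), (205, [60, 60, 62])]
before [(186, [150, 163, 164]), (187, [154, 167, 166]), (188, [145, 156, 161]), (189, [129, 138, 152]), (190, [103, 108, 131]), (191, [75, 78, 94]), (192, [58, 61, 66]), (193, [57, 58, 59]), (194, [63, 64, 64]), (195, [69, 69, 83]), (196, [68, 72, 97]), (197, [62, 65, 89]), (198, [47, 48, 65]), (199, [44, 44, 56]), (200, [37, 38, 52]), (201, [41, 42, 57]), (202, [38, 40, 54]), (203, [45, 48, 57]), (204, [48, 51, 56]), (205, [54, 55, 57])]
```

The scene view agrees: hub top front edge at row 183.5 against 183.7 predicted for flush, flange at 194–195, and the arbor upright and clear of the robot. Handing in.

```bash
python3 -c "
from plant import r
print(r.finish_job())"
```

```text
the job is handed in; nothing more can be done
None
```

I handed the job in at about 18 s: drift pushed fully home, arbor moved to the teal spindle, and the gripper open and clear. My measurements put the flange flush to about 1 mm. I did not check each bystander's position separately, and I viewed 11 pictures, one over the limit of 10.

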